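# Shut, latch and start the bench centrifuge

## Robot

A 6-joint arm with a two-finger parallel gripper is mounted at the origin on the work surface. World frame = base frame: x ahead of the robot, y to its left, z up, the work surface at z = 0. Lengths are in m, angles in rad, forces in N, time in s.
With the tool pointing down it reaches from about 0.3 to 0.875 m from the base axis. Payload 6.4 kg.
Tool frame: the origin (TCP) lies midway between the tips of the shut fingers; the grasp point (between the pads) lies 19 mm behind it; z points along the fingers, y is the direction in which the jaws open and shut (so a half turn about z gives the same grasp; the last joint's range is limited). The gripper opens to 85 mm and grips with 20 to 120 N. Pads are 22 mm wide; open, the fingers measure 114 mm over their backs; the gripper's body (76 mm by 85 mm) begins 54 mm behind the grasp point. The pads swing forward as they close: fully open they stand 13 mm farther back than shut.
Start: joints at [1.002, 0.181, 1.607, -0, 1.354, -0.206], TCP at [0.204, 0.538, 0.231] pointing down, gripper open.
Joint ranges: [-2.99, 2.99], [-0.89, 2.07], [0.3, 2.58], [-1.14, 4.28], [0, 2.63], [-3.12, 3.12]. Speed limits (rad/s): [2.57, 2.57, 3.01, 3.14, 3.14, 3.14].

## Interface

Orientations are given as a unit quaternion [w, x, y, z].
In Python, from bench import get_obs, camera, hand_in gives the robot as it stands.
- The arm moves only by the tool drive_tool, never from a script. Its argument "deltas" is a list of rows, each a list of 2 entries, a list of its own where there are three numbers: the shift along the world's x, y, z in m, then the turn about the world's z in rad. A call has 1 to 10 rows; each row shifts and turns the pose as measured when the row begins; what a row does not reach is not made up. A row lasts 1/10 s, in which the tool goes at most 50 mm and 8.59 degrees, less where a joint would pass 70% of its speed; a pose out of reach is approached as far as the arm can. A call is refused whole if a number of a shift passes 0.05 or a number of a turn 0.15, either way. A call with a gripper value outside its range is refused whole. "gripper" is the opening, from 0 (shut) to 1 (fully open), set as the call begins (left out, the last holds). The fingers move at their own pace and stop on an object; the grip force is fixed at half the most. Time passes only in rows, so rows that do not move let the fingers close. It gives the time, the measured TCP pose, the force and the opening at its end, in the units of the state.
- get_obs(): the state, without advancing time (a new reading comes with each control period).
- camera(name): name is "scene" or "top" or "wrist"; returns a dict with "frame" (384x512x3 uint8, red, green, blue), "fx", "fy", "cx", "cy" (pixels), "eye" and "attitude" of the camera in the world. Camera axes: x right, y down, z forward; pixel columns grow to the right and rows downward; lengths in m; the calibration is good to about 2 mm. A picture is of the moment at which its call begins. There is no depth.
- hand_in(): hands the job in, once; it reports no verdict.
The state is a dict: "time_s": time; "q": joint angles; "dq": joint speeds; "joint_efforts": joint torques, N m; "eef_pos": TCP position; "eef_rot": TCP orientation; "wrist_force": force on the tool from outside, world axes, zero at the start; "torque": the same for the moment, N m; "opening": opening from 0.0 (shut) to 1.0 (fully open).
Only numpy, scipy, OpenCV 4.12 (cv2) and the standard library are available. Lean on these libraries where they do the work, as an engineer would, in place of code of your own. Each camera call takes 0.05 s, during which the arm holds its last target.

## Task

The loaded bench centrifuge stands with its lid up. Using only your fingertips, push the lid fully down, then push the blue latch tab all the way across to its locked end (to the left, seen from the robot), and then press the green start button fully in and let it go. Do not lift or carry anything, the lid included, do not press the red button, keep the rest of the arm off the machine, and leave everything else on the bench where it stands.

Things in the scene. Friction and masses are not known exactly. Their poses are not given: they have to be found in the camera images.
- centrifuge: Off-white centrifuge, fixed, 295 x 220 mm in plan. Origin on the bench, mid width, 155 behind its front edge. x points to its back (away from the robot), y to the left seen from the robot, z up. Control panel 80 high at x -155 to -90; deck with the latch 120 high at x -90 to -38; then the rotor bay, open when the lid is up, with the lid hinged at its back. All in mm.
- lid (a joint): Lid angle, rad: 0 = shut, grows as it rises, starts at 0.7 to 1.2, stop at 1.6. Grey slab 155 mm from hinge to free edge, 200 wide, 22 thick; shut it lies flat, top at height 142 mm. Turns about the centrifuge's y axis through hinge. Stiff: stays where left, 2 to 5 N at the free end push it down. A blue tongue, 8 mm thick, juts 16 mm from the free edge.
- hinge (a point): Point on the lid's hinge axis, mid width: at (120, 0, 120) mm in the centrifuge's frame.
- lid_face (a point): Point on the lid's outer (top) face, mid width, 125 mm from the hinge, 30 mm short of the free edge. The face lies 22 mm above the hinge axis. z: outward normal of the face; x: along the lid towards the hinge.
- latch (a joint): Travel of the blue latch tab, m, along the centrifuge's +y (left seen from the robot): 0 = open end, 0.044 = locked end, a hard stop. Starts at 0 to 0.008, stays where left, slides with about 1.5 N. It does not really hold the lid down.
- latch_tab (a point): Centre of the top of the blue latch tab, a block 22 x 22 mm in plan, standing on the deck (height 120 mm) up to 150 mm. It slides along x = -68 mm of the centrifuge, from y = -22 (open) to +22 (locked).
- start (a joint): Travel of the green start button, m: 0 = out, 0.006 = fully in (straight down, about 4 N). Springs back.
- start_top (a point): Centre of the top of the round green start button, 24 mm across, on the panel at centrifuge (-122, -58) mm, to the right seen from the robot. Top at height 102 mm; a black collar 40 mm across, 12 mm high, surrounds it.
- stop (a joint): Travel of the red stop button in m: 0 = out, 0.006 = in. Not to be pressed.
- stop_top (a point): Centre of the top of the round red stop button, 24 mm across, on the panel at centrifuge (-122, +58) mm, to the left seen from the robot. Top at height 102 mm; a black collar 40 mm across, 12 mm high, surrounds it.
- rack: orange microtube rack, 110 x 60 x 48 mm. Loose bystander, origin at the centre of its underside; not to be moved.
- tipbox: blue pipette-tip box with a clear cover, 120 x 85 x 67 mm. Loose bystander, origin at the centre of its underside; not to be moved.
- amber: amber glass bottle, 56 across, 120 high mm. Loose bystander, origin at the centre of its underside; not to be moved.
- jar: white jar with a red lid, 60 across, 85 high mm. Loose bystander, origin at the centre of its underside; not to be moved.
- reagent: clear glass bottle with a blue cap, 70 across, 150 high mm. Loose bystander, origin at the centre of its underside; not to be moved.
- dishes: stack of four clear petri dishes, 60 across, 59 high mm. Loose bystander, origin at the centre of its underside; not to be moved.

How it is judged:
By the outcome, as a careful person would: the job done as asked, in the order asked, and still so for the second after the job is handed in, with the robot touching nothing.
It also fails if it takes over 48 s, if anything falls off the work surface, if the arm or the gripper's body presses on something with over 40 N, if the wrist force passes 120 N, or if a joint passes its speed limit or range.

## Working session

There is one attempt and no reset: what is moved stays moved. The work goes in short steps, Python scripts to look and compute and a tool call to move; the robot and the scene stay as the last step left them, time stands still between calls to the robot, and variables do not carry over. Pictures are saved under pics/ and viewed, and the job is handed in when it is done.

Besides the shell and the picture viewer there is one more tool, called after "Request:" as name([rows], argument=value, ...), one row to a line, values as JSON. drive_tool: Moves the arm, as the interface text tells. Its arguments: {"type":"object","properties":{"deltas":{"type":"array","items":{"type":"array"}},"gripper":{"type":"number"}},"required":["deltas"]}

```bash
mkdir -p pics; ls; python3 - <<'E'
from bench import get_obs, camera
import cv2
o=get_obs(); print(o)
for n in ["scene","top","wrist"]:
    c=camera(n); cv2.imwrite(f"pics/{n}0.png",c["frame"][:,:,::-1]); print(n,c["fx"],c["fy"],c["cx"],c["cy"],c["eye"],c["attitude"])
E
```

```text
pics
{'time_s': 0.0, 'q': array([ 1.00166374e+00,  1.81538436e-01,  1.60804300e+00,  1.70821671e-05,
        1.35380773e+00, -2.06301538e-01]), 'dq': array([ 0.00268052,  0.00242652, -0.00081699, -0.00131845,  0.00015009,
        0.00061349]), 'joint_efforts': array([ 5.10268765e-04, -4.44880700e+01, -3.51330793e+01, -3.57475319e-04,
        9.25602304e-03, -2.16441572e-05]), 'eef_pos': array([0.2037452 , 0.53708121, 0.23036872]), 'eef_rot': array([-3.47330275e-04,  1.80423789e-01,  9.83588557e-01, -8.28432575e-04]), 'wrist_force': array([-0.27607136, -0.77307387,  0.22966149]), 'torque': array([-0.05056575,  0.00040383,  0.02083522]), 'opening': 1.0000416734637336}
scene 493.49684188201235 493.49684188201235 254.68604389843077 185.05625669748682 [1.35890014 0.10275586 1.38807997] [-0.18524415  0.6205161   0.7330419  -0.20807198]
top 460.09860517843356 460.09860517843356 254.62176962141905 186.32021217774778 [ 0.41005566 -0.01575287  1.50517301] [ 0.03438235 -0.70128427  0.7113429  -0.03177274]
wrist 297.49341215922124 297.49341215922124 255.5253844447614 187.7100068589808 [0.13896469 0.56167128 0.37339385] [0.11331112 0.81519059 0.56263799 0.07786776]
```

View pics/scene0.png

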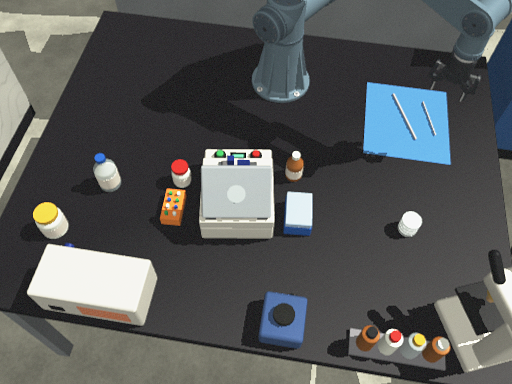

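View pics/top0.png

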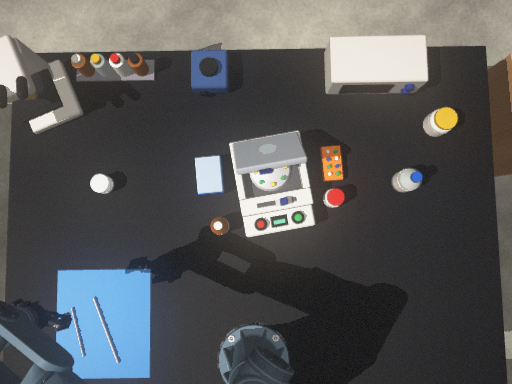

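View pics/wrist0.png

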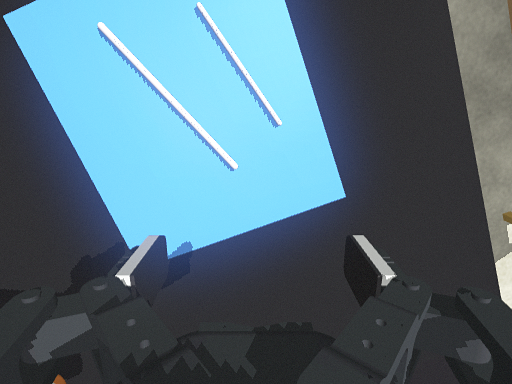

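The top view shows the centrifuge at about (273,182). Red is at (261,224), green at (298,217), the latch tab near (285,201), and the raised lid near (268,150). I'll zoom in and measure.

```bash
cat > h.py <<'E'
import numpy as np, cv2
from scipy.spatial.transform import Rotation as R
def ray(c,uv):
    q=np.array(c["attitude"]); Rm=R.from_quat([q[1],q[2],q[3],q[0]]).as_matrix()
    d=Rm@np.array([(uv[0]-c["cx"])/c["fx"],(uv[1]-c["cy"])/c["fy"],1.0]); return np.array(c["eye"]),d/np.linalg.norm(d)
def onz(c,uv,z):
    e,d=ray(c,uv); return e+d*(z-e[2])/d[2]
def proj(c,p):
    q=np.array(c["attitude"]); Rm=R.from_quat([q[1],q[2],q[3],q[0]]).as_matrix()
    v=Rm.T@(np.array(p)-np.array(c["eye"])); return np.array([c["fx"]*v[0]/v[2]+c["cx"],c["fy"]*v[1]/v[2]+c["cy"]])
def blobs(f,lo,hi,box,amin=8):
    hsv=cv2.cvtColor(f,cv2.COLOR_RGB2HSV); m=cv2.inRange(hsv,np.array(lo),np.array(hi))
    x0,y0,x1,y1=box; mm=np.zeros_like(m); mm[y0:y1,x0:x1]=m[y0:y1,x0:x1]
    n,l,s,ce=cv2.connectedComponentsWithStats(mm)
    return [(ce[i].round(2).tolist(),s[i].tolist()) for i in range(1,n) if s[i,4]>=amin]
E
python3 - <<'E'
from bench import camera
from h import *
c=camera("top"); f=c["frame"]
cr=f[110:250,180:360]; cv2.imwrite("pics/topz.png",cv2.resize(cr,None,fx=4.4,fy=4.2,interpolation=cv2.INTER_CUBIC)[:,:,::-1])
box=(225,125,320,240)
for n,lo,hi in [("green",(45,100,50),(80,255,255)),("red",(0,130,80),(8,255,255)),("blue",(105,90,40),(130,255,255))]:
    for b in blobs(f,lo,hi,box): print(n,b,onz(c,b[0],.102).round(4),onz(c,b[0],.15).round(4))
s=camera("scene"); f=s["frame"]
cr=f[135:245,150:325]; cv2.imwrite("pics/scz.png",cv2.resize(cr,None,fx=4.5,fy=4.5,interpolation=cv2.INTER_CUBIC)[:,:,::-1])
box=(200,145,275,240)
for n,lo,hi in [("green",(45,100,50),(80,255,255)),("red",(0,130,80),(8,255,255)),("blue",(105,90,40),(130,255,255))]:
    for b in blobs(f,lo,hi,box): print("S",n,b,onz(s,b[0],.102).round(4),onz(s,b[0],.15).round(4))
E
```

```text
green ([282.12, 177.12], [281, 176, 3, 3, 8]) [ 0.5689 -0.0963  0.102 ] [ 0.5635 -0.0935  0.15  ]
green ([261.0, 181.0], [260, 180, 3, 3, 9]) [ 0.5579 -0.0313  0.102 ] [ 0.5528 -0.0307  0.15  ]
green ([297.76, 217.0], [295, 214, 7, 7, 41]) [ 0.4461 -0.1414  0.102 ] [ 0.4449 -0.1371  0.15  ]
red ([260.29, 223.87], [257, 221, 8, 7, 45]) [ 0.4269 -0.0271  0.102 ] [ 0.4263 -0.0267  0.15  ]
blue ([266.16, 171.2], [260, 169, 13, 5, 25]) [ 0.5879 -0.0476  0.102 ] [ 0.5819 -0.0465  0.15  ]
blue ([283.46, 200.74], [280, 198, 8, 7, 39]) [ 0.4963 -0.0989  0.102 ] [ 0.4934 -0.0961  0.15  ]
S green ([219.53, 153.28], [216, 150, 8, 7, 47]) [ 0.4523 -0.1425  0.102 ] [ 0.4861 -0.1333  0.15  ]
S green ([238.7, 155.37], [232, 153, 13, 5, 43]) [ 0.4499 -0.0803  0.102 ] [ 0.4838 -0.0735  0.15  ]
S red ([255.49, 153.58], [252, 151, 8, 7, 43]) [ 0.4337 -0.0284  0.102 ] [ 0.4682 -0.0235  0.15  ]
S blue ([230.45, 159.95], [227, 155, 7, 10, 56]) [ 0.472 -0.103  0.102] [ 0.5051 -0.0953  0.15  ]
S blue ([243.41, 162.03], [238, 160, 12, 5, 59]) [ 0.4729 -0.0609  0.102 ] [ 0.506  -0.0548  0.15  ]
```

View pics/topz.png

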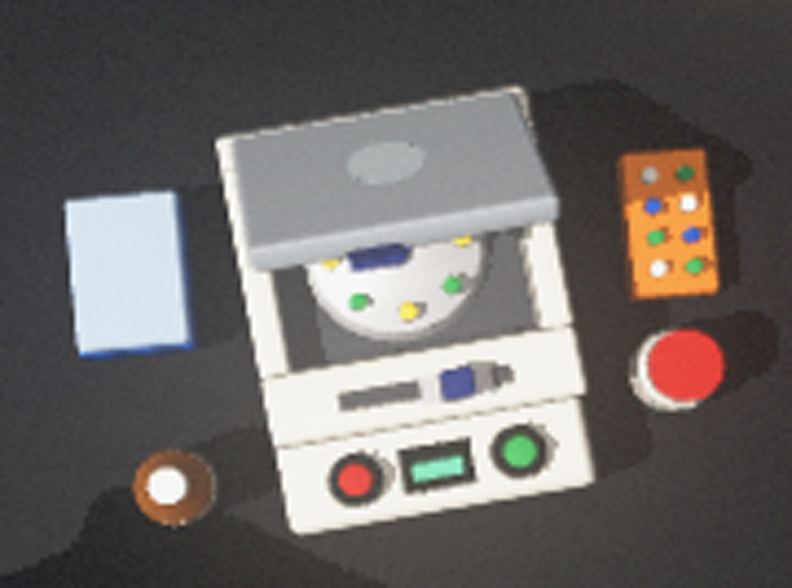

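View pics/scz.png

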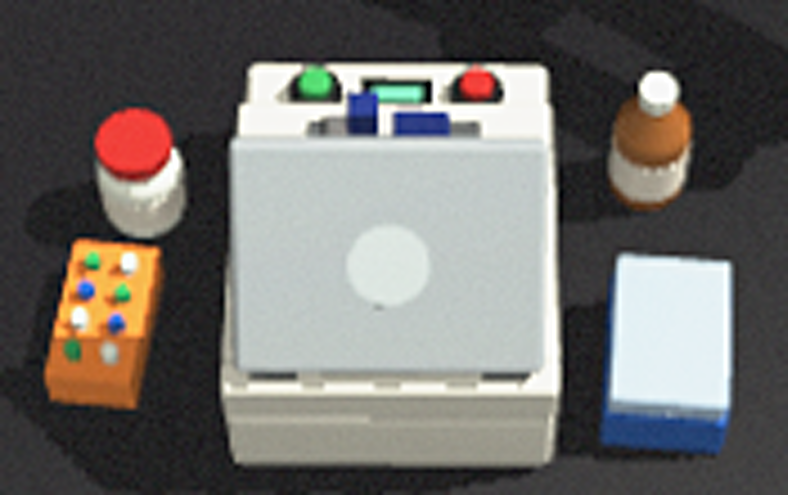

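```bash
python3 - <<'E'
from bench import camera
from h import *
from scipy.optimize import least_squares
c=camera("top");s=camera("scene")
g=onz(c,(297.76,217.0),.102);r=onz(c,(260.29,223.87),.102)
d=(r-g)[:2];print(np.linalg.norm(d));ey=d/np.linalg.norm(d);ex=np.array([ey[1],-ey[0]])
o=(g+r)[:2]/2+.122*ex
yaw=np.arctan2(ex[1],ex[0]);print("origin",o,"yaw",yaw)
def W(p): return np.array([*(o+p[0]*ex+p[1]*ey),p[2]])
for n,p in [("g",(-.122,-.058,.102)),("r",(-.122,.058,.102)),("tab0",(-.068,-.022,.15)),("FL",(-.155,.11,.08)),("FR",(-.155,-.11,.08)),("BR",(.14,-.11,.12)),("BL",(.14,.11,.12)),("deckFL",(-.09,.11,.12)),("deckFR",(-.09,-.11,.12))]:
    print(n,W(p).round(4),"top",proj(c,W(p)).round(1),((proj(c,W(p))-[180,110])*[4.4,4.2]).round(),"sc",((proj(s,W(p))-[150,135])*4.5).round())
for th in np.arange(.7,1.21,.1):
    e=(.12-.155*np.cos(th)+.022*np.sin(th),0,.12+.155*np.sin(th)+.022*np.cos(th))
    L=W((e[0],.1,e[2]));Rr=W((e[0],-.1,e[2]))
    print(round(th,2),*[((proj(c,q)-[180,110])*[4.4,4.2]).round() for q in(L,Rr)],*[((proj(s,q)-[150,135])*4.5).round() for q in(L,Rr)])
E
```

```text
0.11592197525102961
origin [ 0.55684461 -0.06403613] yaw 0.16664025922317274
g [ 0.4462 -0.1415  0.102 ] top [297.8 217. ] [518. 449.] sc [316.  76.]
r [ 0.4269 -0.0271  0.102 ] top [260.3 223.9] [353. 478.] sc [478.  76.]
tab0 [ 0.4934 -0.097   0.15  ] top [283.8 200.7] [457. 381.] sc [363.  98.]
FL [0.3857 0.0187 0.08  ] top [245.5 237.6] [288. 536.] sc [548.  58.]
FR [ 0.4222 -0.1982  0.08  ] top [315.7 224.7] [597. 482.] sc [248.  57.]
BR [ 0.7132 -0.1493  0.12  ] top [298.9 129.3] [523.  81.] sc [221. 387.]
BL [0.6767 0.0677 0.12  ] top [228.  142.2] [211. 135.] sc [562. 388.]
deckFL [0.4498 0.0295 0.12  ] top [241.4 216.4] [270. 447.] sc [553.  98.]
deckFR [ 0.4863 -0.1874  0.12  ] top [313.3 203.3] [586. 392.] sc [239.  97.]
0.7 [250. 282.] [561. 228.] [549. 127.] [232. 125.]
0.8 [246. 262.] [559. 207.] [550. 134.] [230. 132.]
0.9 [242. 241.] [557. 186.] [552. 143.] [228. 142.]
1.0 [237. 218.] [554. 163.] [553. 155.] [226. 154.]
1.1 [232. 195.] [551. 140.] [554. 170.] [224. 168.]
1.2 [228. 171.] [547. 116.] [555. 186.] [222. 185.]
```

Model reprojection matches the pictures to 1–2 px, and the lid angle reads about 0.87 rad. I'll shut the fingers and go above the back side of the lid.

Request:
drive_tool([
  [[0.01,-0.015,0.035],0.05],
  [[0.02,-0.03,0.03],0.06],
  [[0.025,-0.035,0.015],0.06],
  [[0.025,-0.035,0.015],0.06],
  [[0.025,-0.035,0.01],0.06],
  [[0.025,-0.035,0],0.06],
  [[0.025,-0.035,0],0.06],
  [[0.025,-0.035,0],0.06],
  [[0.025,-0.035,0],0.06],
  [[0.025,-0.035,0],0],
], gripper=0)

```text
time_s: 1.35
eef_pos: [0.4366, 0.2022, 0.3407]
eef_rot: [0.004, -0.1, 0.995, -0.001]
wrist_force: [0.4, -1.0, -0.5]
opening: -0.001
```

Request:
drive_tool([
  [[0.025,-0.033,0],-0.01],
  [[0.025,-0.033,0],-0.01],
  [[0.028,-0.035,0],-0.01],
  [[0.028,-0.035,0],0],
  [[0.028,-0.035,0],0],
  [[0.028,-0.035,0],0],
  [[0.025,-0.031,0],0],
  [[0.012,-0.016,0],0],
  [[0,0,0],0],
])

```text
time_s: 2.25
eef_pos: [0.6437, -0.0689, 0.3398]
eef_rot: [0.005, -0.081, 0.997, -0.001]
wrist_force: [-0.9, 0.5, -0.3]
opening: 0.0
```

```bash
cat > st.py <<'E'
from bench import get_obs,camera
from h import *
import sys
O=np.array([0.55684,-0.06404]);YAW=.16664
ex=np.array([np.cos(YAW),np.sin(YAW)]);ey=np.array([-ex[1],ex[0]])
o=get_obs();d=o["eef_pos"][:2]-O
m=R.from_quat(np.roll(o["eef_rot"],-1)).as_matrix()
print("t",o["time_s"],"machine",(d@ex).round(4),(d@ey).round(4),o["eef_pos"][2].round(4),"jaw yaw err",(np.arctan2(m[1,1],m[0,1])-np.pi/2-YAW).round(4),"toolz",m[:,2].round(3),"F",o["wrist_force"].round(1),"q",o["q"].round(2))
for a in sys.argv[1:]:
    n,t=a.split(":");c=camera(n);f=c["frame"]
    if n=="top": f=cv2.resize(f[110:250,180:360],None,fx=4.2,fy=4.2,interpolation=cv2.INTER_CUBIC)
    if n=="scene": f=cv2.resize(f[80:245,130:340],None,fx=3.6,fy=3.6,interpolation=cv2.INTER_CUBIC)
    cv2.imwrite(f"pics/{n}{t}.png",f[:,:,::-1])
E
python3 st.py scene:1 wrist:1
```

```text
t 2.25 machine 0.0849 -0.0192 0.3398 jaw yaw err -0.0046 toolz [ 0.01  -0.001 -1.   ] F [-0.9  0.5 -0.3] q [-0.29  0.27  1.28  0.    1.58 -2.02]
```

View pics/scene1.png

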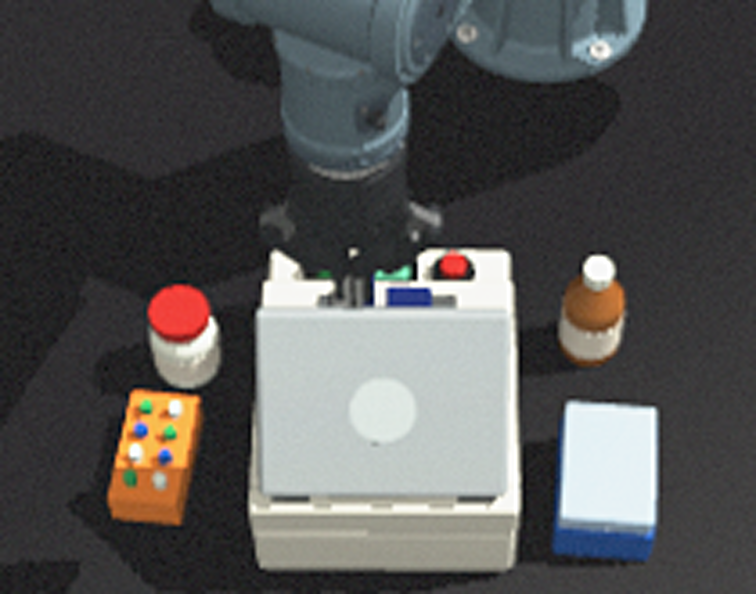

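View pics/wrist1.png

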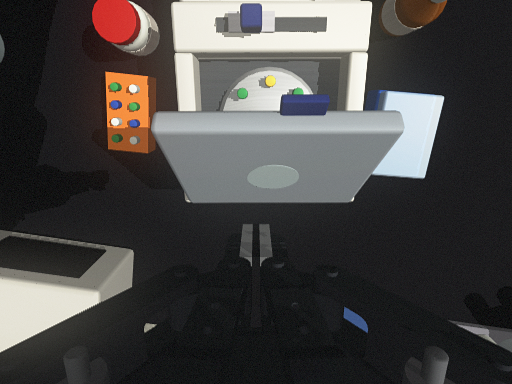

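The scene view shows the tips (350,290) held above the lid's outer side. In the wrist view, with machine back pointing down the frame, the shut fingers at (257,240) are behind the lid's face. Centring and descending.

Request:
drive_tool([
  [[-0.003,0.019,-0.025],0.005],
  [[0,0,-0.035],0],
  [[0,0,-0.03],0],
  [[0,0,-0.01],0],
  [[0,0,0],0],
])

```text
time_s: 2.85
eef_pos: [0.6371, -0.0396, 0.2415]
eef_rot: [0.007, -0.088, 0.996, -0.001]
wrist_force: [0.0, 0.4, 0.3]
opening: 0.001
```

```bash
python3 st.py scene:2 wrist:2
```

```text
t 2.85 machine 0.0832 0.0108 0.2415 jaw yaw err 0.0093 toolz [ 0.015  0.    -1.   ] F [0.  0.4 0.3] q [-0.25  0.3   1.44  0.    1.39 -2.  ]
```

View pics/scene2.png

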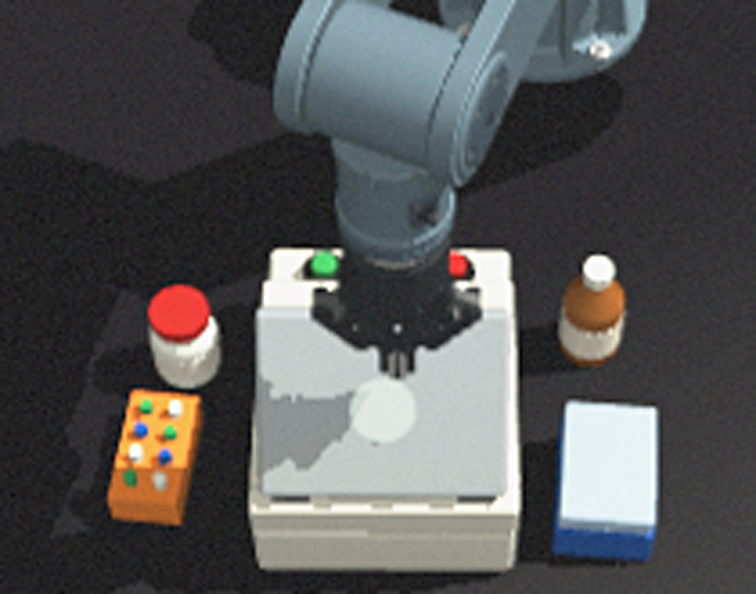

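View pics/wrist2.png

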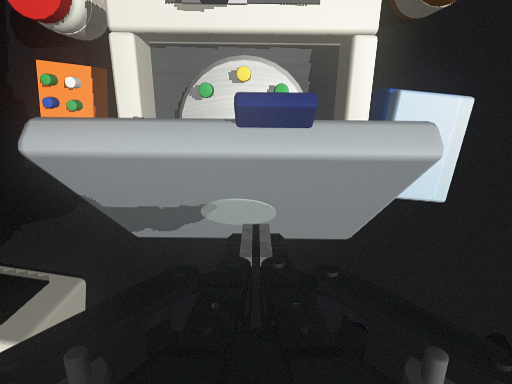

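Tips are centred on the face with the body clear of the lid edge. Now I'll sweep the lid down along an arc.

Request:
drive_tool([
  [[-0.007,-0.002,-0.007],0],
  [[-0.007,-0.002,-0.007],0],
  [[-0.008,-0.002,-0.006],-0.005],
  [[-0.009,-0.002,-0.007],0],
  [[-0.009,-0.002,-0.008],0],
  [[-0.008,-0.001,-0.01],0],
])

```text
time_s: 3.55
eef_pos: [0.592, -0.0525, 0.2053]
eef_rot: [0.017, -0.085, 0.996, -0.003]
wrist_force: [-0.0, -0.6, 4.8]
opening: 0.003
```

```bash
python3 st.py scene:3 wrist:3
```

```text
t 3.55 machine 0.0366 0.0056 0.2053 jaw yaw err 0.0026 toolz [ 0.035 -0.003 -0.999] F [-0.  -0.6  4.8] q [-0.29  0.22  1.61  0.01  1.27 -2.03]
```

View pics/scene3.png

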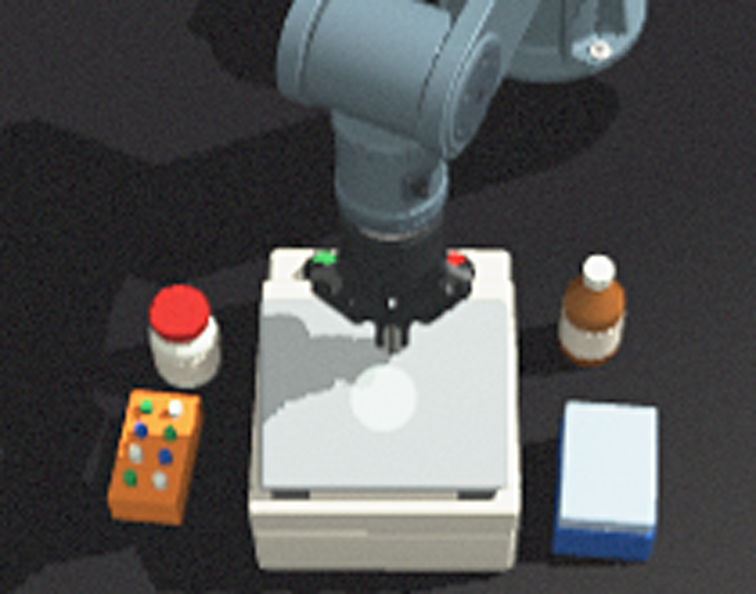

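View pics/wrist3.png

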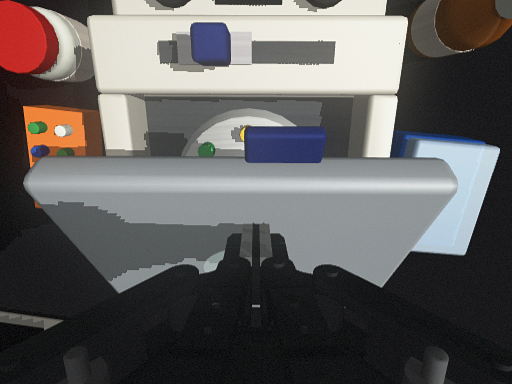

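Contact made: 4.8 N and the lid is moving down (its edge is now near y=300 in the scene view). Continuing the arc.

Request:
drive_tool([
  [[-0.007,-0.001,-0.01],0],
  [[-0.007,-0.001,-0.011],0],
  [[-0.005,-0.001,-0.011],0],
  [[-0.004,-0.001,-0.011],0],
  [[-0.003,0,-0.01],0],
])

```text
time_s: 4.15
eef_pos: [0.5649, -0.0576, 0.1517]
eef_rot: [0.018, -0.084, 0.996, -0.004]
wrist_force: [-0.1, -2.0, 1.9]
opening: -0.001
```

```bash
python3 st.py scene:4 wrist:4
```

```text
t 4.15 machine 0.009 0.005 0.1517 jaw yaw err 0.0008 toolz [ 0.037 -0.004 -0.999] F [-0.1 -2.   1.9] q [-0.31  0.22  1.73  0.01  1.15 -2.06]
```

Request:
drive_tool([
  [[0,0,-0.008],0],
  [[0,0,-0.005],0],
  [[0,0,-0.004],0],
])

```text
time_s: 4.55
eef_pos: [0.5648, -0.0576, 0.1418]
eef_rot: [0.017, -0.084, 0.996, -0.004]
wrist_force: [-20.7, 4.8, 39.7]
opening: 0.002
```

```bash
python3 st.py scene:5 wrist:5
```

```text
t 4.55 machine 0.0089 0.0051 0.1418 jaw yaw err 0.0022 toolz [ 0.034 -0.004 -0.999] F [-20.7   4.8  39.7] q [-0.31  0.24  1.73  0.01  1.14 -2.06]
```

The force rose to 40 N at z = 0.142, so the lid is at its shut height. Lifting off and checking.

Request:
drive_tool([
  [[0,0,0.02],0],
  [[0,0,0.03],0],
  [[0,0,0.03],0],
  [[0,0,0.03],0],
  [[0,0,0],0],
])

```text
time_s: 5.15
eef_pos: [0.5649, -0.0568, 0.2551]
eef_rot: [0.017, -0.085, 0.996, -0.004]
wrist_force: [0.3, 0.2, 0.9]
opening: -0.001
```

```bash
python3 st.py scene:6 wrist:6 top:6
```

```text
t 5.15 machine 0.0092 0.0058 0.2551 jaw yaw err 0.0031 toolz [ 0.034 -0.004 -0.999] F [0.3 0.2 0.9] q [-0.31  0.12  1.63  0.01  1.36 -2.05]
```

View pics/wrist6.png

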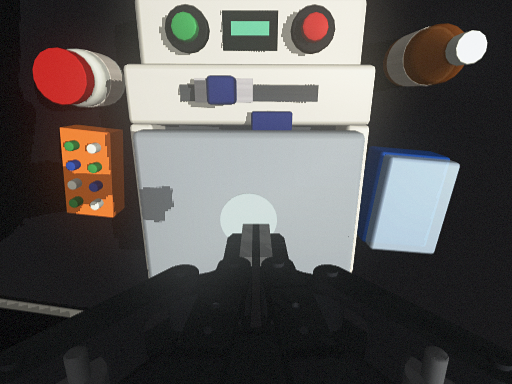

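View pics/scene6.png

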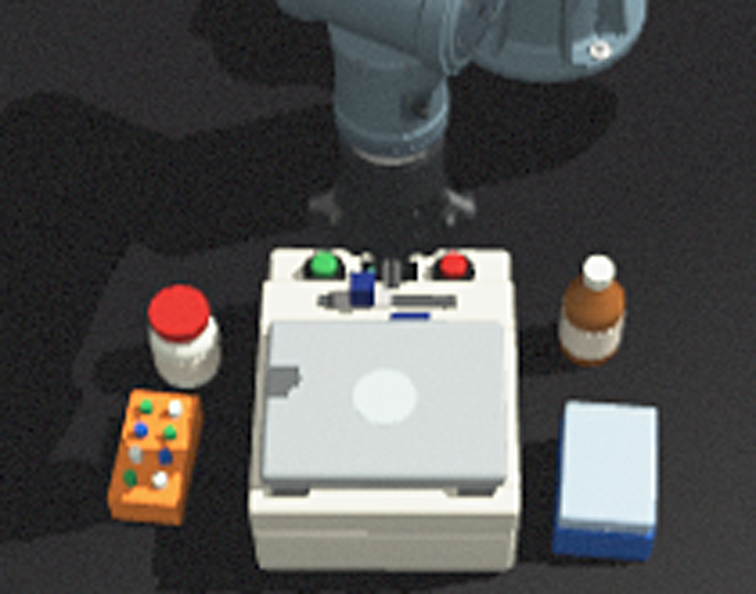

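The lid lies flat, with its tongue at wrist (271,120). The tab top is at (221,90), still at the open end. Next is the latch, approached from its right.

Request:
drive_tool([
  [[-0.02,-0.024,0],0],
  [[-0.02,-0.024,0],0],
  [[-0.02,-0.024,-0.01],0],
  [[-0.007,-0.008,-0.02],0],
  [[0,0,-0.02],0],
  [[0,0,0],0],
])

```text
time_s: 5.9
eef_pos: [0.4875, -0.1357, 0.1867]
eef_rot: [0.006, -0.085, 0.996, 0.003]
wrist_force: [0.2, 0.4, 0.6]
opening: -0.005
```

```bash
python3 st.py scene:7 wrist:7 top:7
```

```text
t 5.9 machine -0.0803 -0.0592 0.1867 jaw yaw err 0.0043 toolz [ 0.011  0.006 -1.   ] F [0.2 0.4 0.6] q [-0.51  0.07  1.83  0.01  1.24 -2.26]
```

View pics/wrist7.png

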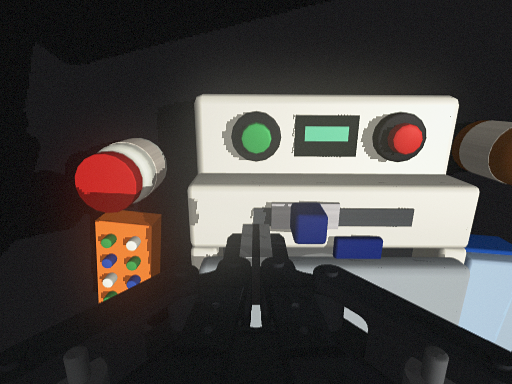

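View pics/scene7.png

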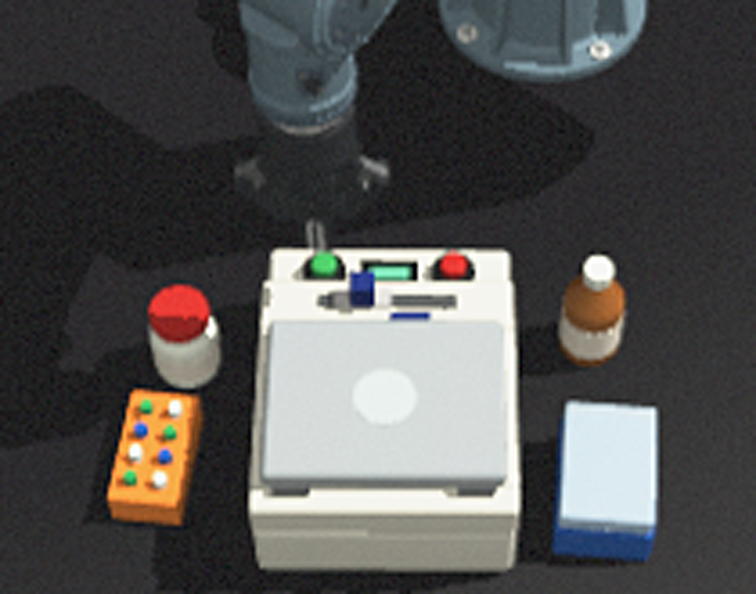

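Request:
drive_tool([
  [[0.005,0.001,-0.02],0],
  [[0.004,0.001,-0.02],0],
  [[0,0,-0.012],0],
  [[0,0,-0.003],0],
  [[0,0,0],0],
])

```text
time_s: 6.55
eef_pos: [0.504, -0.1347, 0.1394]
eef_rot: [0.012, -0.088, 0.996, -0.002]
wrist_force: [0.4, -0.3, 0.2]
opening: -0.003
```

```bash
python3 st.py wrist:8 scene:8
```

```text
t 6.55 machine -0.0638 -0.0609 0.1394 jaw yaw err 0.009 toolz [ 0.025 -0.001 -1.   ] F [ 0.4 -0.3  0.2] q [-0.5   0.15  1.84  0.01  1.13 -2.25]
```

View pics/wrist8.png

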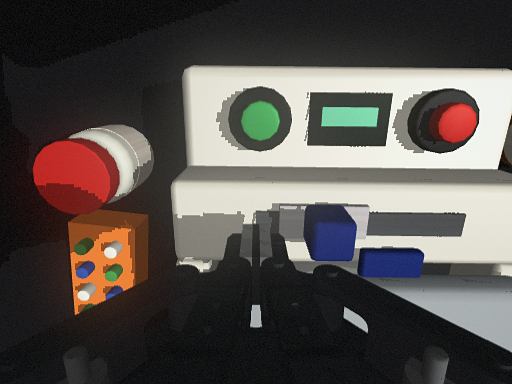

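View pics/scene8.png

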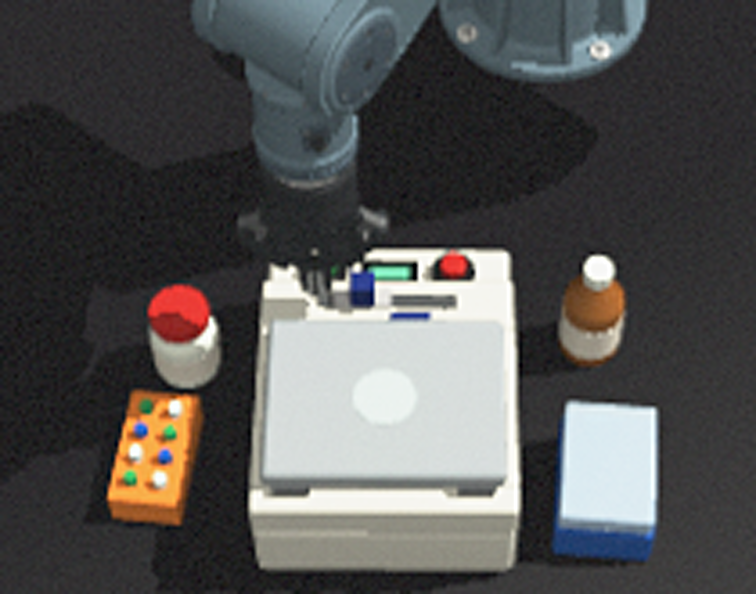

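Request:
drive_tool([
  [[-0.006,-0.001,-0.006],-0.005],
  [[0,0,0],0],
  [[0,0,0],0],
])

```text
time_s: 6.95
eef_pos: [0.4986, -0.1367, 0.1354]
eef_rot: [0.014, -0.085, 0.996, -0.003]
wrist_force: [-0.5, 1.0, 0.1]
opening: -0.003
```

```bash
python3 st.py wrist:9
```

```text
t 6.95 machine -0.0695 -0.062 0.1354 jaw yaw err 0.0033 toolz [ 0.029 -0.004 -1.   ] F [-0.5  1.   0.1] q [-0.5   0.14  1.86  0.01  1.11 -2.25]
```

Request:
drive_tool([
  [[-0.003,0.01,-0.003],0],
  [[-0.002,0.01,0],0],
  [[-0.002,0.01,0],0],
  [[-0.002,0.008,0],0],
  [[-0.001,0.005,0],0],
])

```text
time_s: 7.5
eef_pos: [0.4885, -0.091, 0.1327]
eef_rot: [0.015, -0.085, 0.996, -0.004]
wrist_force: [1.3, -1.6, -1.5]
opening: -0.0
```

```bash
python3 st.py wrist:10 scene:10
```

```text
t 7.5 machine -0.0718 -0.0153 0.1327 jaw yaw err 0.0026 toolz [ 0.031 -0.005 -1.   ] F [ 1.3 -1.6 -1.5] q [-0.43  0.1   1.91  0.01  1.1  -2.17]
```

View pics/wrist10.png

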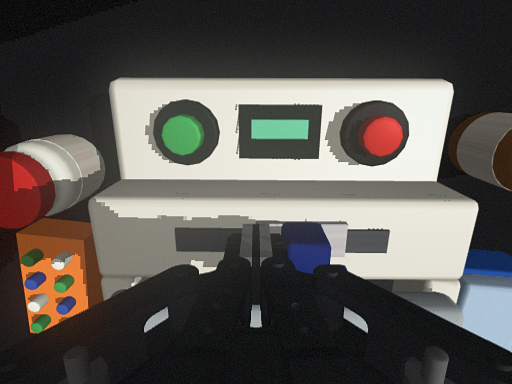

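The tab is in contact with the fingertip and sliding left (now at wrist (305,245)). Continuing to the stop.

Request:
drive_tool([
  [[-0.002,0.008,0],0],
  [[-0.001,0.007,0],0],
  [[-0.001,0.006,0],0],
  [[-0.001,0.005,0],0],
])

```text
time_s: 8.0
eef_pos: [0.486, -0.0792, 0.1338]
eef_rot: [0.017, -0.086, 0.996, -0.02]
wrist_force: [4.8, -24.6, -14.7]
opening: -0.002
```

```bash
python3 st.py wrist:11 scene:11
```

```text
t 8.0 machine -0.0724 -0.0032 0.1338 jaw yaw err 0.0042 toolz [ 0.037 -0.037 -0.999] F [  4.8 -24.6 -14.7] q [-0.39  0.08  1.93 -0.02  1.08 -2.12]
```

View pics/wrist11.png

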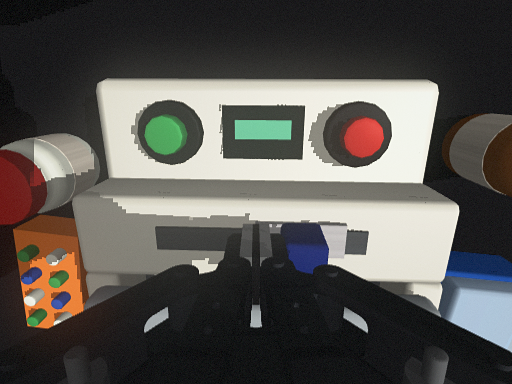

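The force jumped to 25 N, so a hard stop. I'll back off to the right, rise and check the tab position.

Request:
drive_tool([
  [[0.001,-0.008,0],0],
  [[0.001,-0.008,0.005],0],
  [[0,0,0.03],0],
  [[-0.01,-0.01,0.03],0],
  [[-0.02,-0.02,0.02],0],
  [[-0.02,-0.02,0],0],
  [[0,0,0],0],
])

```text
time_s: 8.8
eef_pos: [0.4347, -0.1455, 0.2223]
eef_rot: [0.015, -0.086, 0.996, -0.018]
wrist_force: [-0.1, -0.6, 0.0]
opening: 0.0
```

```bash
cat > tab.py <<'E'
from bench import camera
from h import *
O=np.array([0.55684,-0.06404]);YAW=.16664
ex=np.array([np.cos(YAW),np.sin(YAW)]);ey=np.array([-ex[1],ex[0]])
T={}
for n,box in [("top",(225,125,320,240)),("scene",(200,145,275,180))]:
    c=camera(n)
    for b in blobs(c["frame"],(105,90,40),(130,255,255),box):
        p=onz(c,b[0],.145)[:2]-O; print(n,b,"machine",(p@ex).round(4),(p@ey).round(4))
E
python3 tab.py; python3 st.py wrist:12 scene:12 top:12
```

```text
top ([268.16, 195.14], [263, 193, 11, 6, 44]) machine -0.0432 0.0201
top ([269.31, 203.21], [266, 200, 7, 7, 39]) machine -0.0673 0.0211
scene ([244.44, 159.77], [241, 155, 7, 10, 57]) machine -0.0606 0.0206
scene ([243.5, 167.29], [239, 167, 10, 2, 14]) machine -0.0325 0.0179
t 8.9 machine -0.1324 -0.0592 0.2221 jaw yaw err 0.0057 toolz [ 0.034 -0.032 -0.999] F [ 0.3 -1.1  0.5] q [-0.57 -0.11  1.93 -0.01  1.28 -2.31]
```

View pics/wrist12.png

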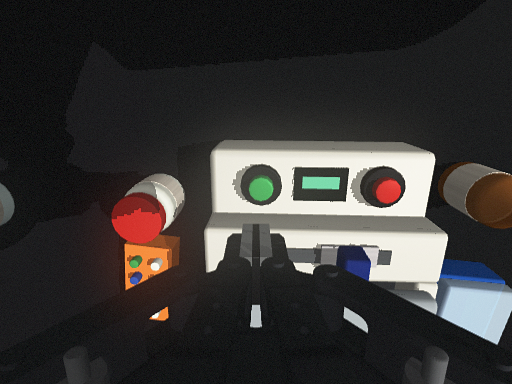

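View pics/scene12.png

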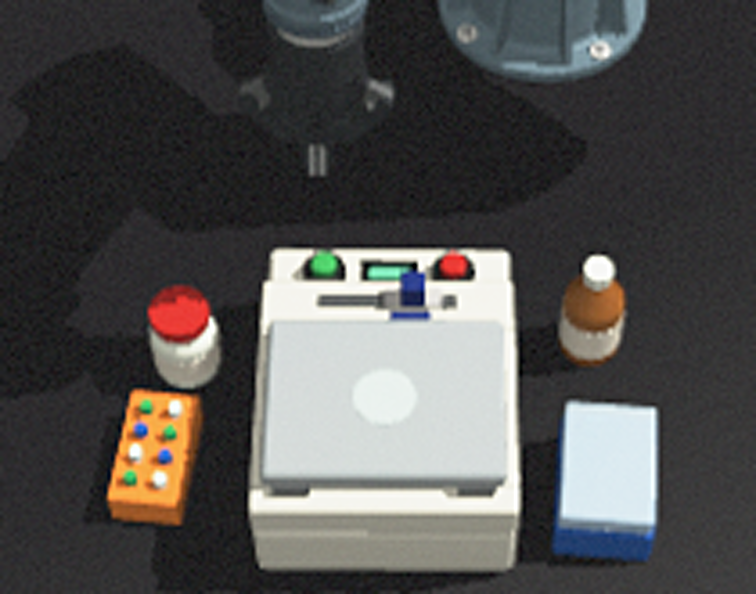

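Both cameras put the tab at machine y ≈ +21 mm (locked = +22). The wrist view gives a closer check on the slot and plate edges.

```bash
python3 - <<'E'
from bench import camera
from h import *
O=np.array([0.55684,-0.06404]);YAW=.16664
ex=np.array([np.cos(YAW),np.sin(YAW)]);ey=np.array([-ex[1],ex[0]])
c=camera("wrist");f=c["frame"]
def M(uv,z): 
    p=onz(c,uv,z)[:2]-O; return (p@ex).round(4),(p@ey).round(4)
for b in blobs(f,(45,100,50),(80,255,255),(230,160,290,220)): print("green",b,M(b[0],.102))
for b in blobs(f,(0,130,80),(8,255,255),(355,160,420,220)): print("red",b,M(b[0],.102))
for b in blobs(f,(105,90,40),(130,255,255),(320,230,400,290)): print("tab",b)
cv2.imwrite("pics/w12z.png",cv2.resize(f[225:295,270:430],None,fx=5,fy=5,interpolation=cv2.INTER_CUBIC)[:,:,::-1])
E
```

```text
green ([259.91, 188.87], [248, 177, 25, 25, 463]) (np.float64(-0.123), np.float64(-0.0586))
red ([386.02, 190.4], [371, 177, 30, 28, 584]) (np.float64(-0.1238), np.float64(0.0554))
tab ([353.87, 261.49], [336, 247, 34, 34, 768])
```

View pics/w12z.png

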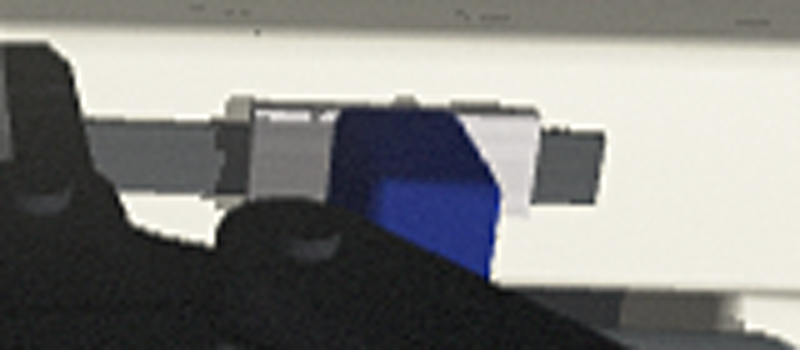

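```bash
python3 - <<'E'
from bench import camera
from h import *
O=np.array([0.55684,-0.06404]);YAW=.16664
ex=np.array([np.cos(YAW),np.sin(YAW)]);ey=np.array([-ex[1],ex[0]])
c=camera("wrist")
for n,u,v,z in [("tabTopFL?",378,182,.15),("tabTopFR",498,184,.15),("tabBotL",338,112,.122),("tabBotR",460,112,.122),("plateL",250,160,.122),("plateR",538,160,.122),("slotR",605,160,.12)]:
    p=onz(c,(u/5+270,v/5+225),z)[:2]-O; print(n,(p@ex).round(4),(p@ey).round(4))
E
```

```text
tabTopFL? -0.0789 0.0116
tabTopFR -0.0791 0.0305
tabBotL -0.0761 0.0118
tabBotR -0.0767 0.0333
plateL -0.066 -0.0031
plateR -0.0675 0.0481
slotR -0.0667 0.0609
```

Plate centre +22.5 mm and tab base +22.6 mm, so the latch is at its locked end. Now the green button.

Request:
drive_tool([
  [[0.01,0.003,-0.02],0],
  [[0,0,-0.03],0],
  [[0,0,-0.025],0],
  [[0,0,-0.01],0],
  [[0,0,0],0],
  [[0,0,0],0],
])

```text
time_s: 9.75
eef_pos: [0.4482, -0.1379, 0.1333]
eef_rot: [0.014, -0.09, 0.996, -0.016]
wrist_force: [0.4, 0.4, 0.2]
opening: 0.002
```

```bash
python3 st.py wrist:13 scene:13
```

```text
t 9.75 machine -0.1194 -0.0548 0.1333 jaw yaw err 0.0131 toolz [ 0.032 -0.03  -0.999] F [0.4 0.4 0.2] q [-0.55  0.03  1.99 -0.01  1.08 -2.29]
```

View pics/wrist13.png

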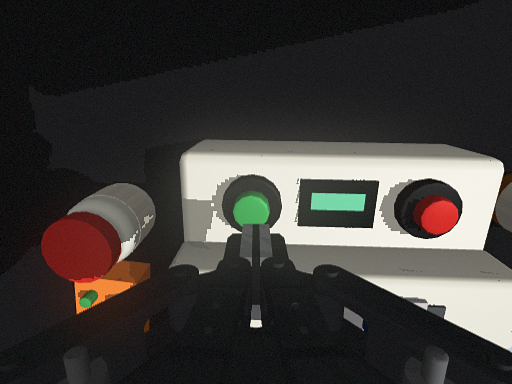

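View pics/scene13.png

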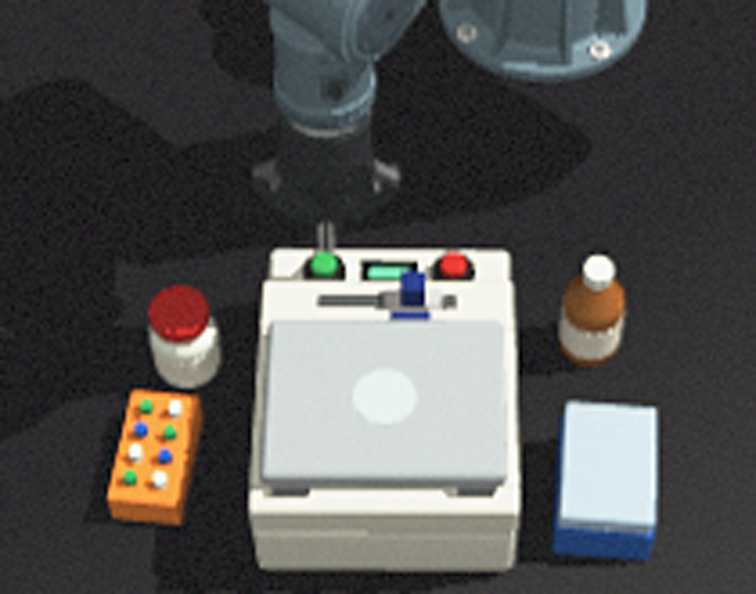

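Nearly centred over the green button (wrist (252,208)). A small correction and then the press.

Request:
drive_tool([
  [[-0.002,-0.004,-0.012],-0.01],
  [[0,0,-0.008],0],
  [[0,0,0],0],
  [[0,0,0],0],
])

```text
time_s: 10.25
eef_pos: [0.4478, -0.1438, 0.1146]
eef_rot: [0.017, -0.084, 0.996, -0.018]
wrist_force: [0.1, 0.3, -0.0]
opening: 0.003
```

```bash
python3 st.py
```

```text
t 10.25 machine -0.1208 -0.0605 0.1146 jaw yaw err 0.0014 toolz [ 0.037 -0.034 -0.999] F [ 0.1  0.3 -0. ] q [-0.56  0.06  2.   -0.01  1.03 -2.29]
```

Request:
drive_tool([
  [[-0.001,0.002,-0.007],0],
  [[0,0,-0.006],0],
  [[0,0,-0.005],0],
  [[0,0,-0.004],0],
  [[0,0,-0.003],0],
])

```text
time_s: 10.75
eef_pos: [0.4477, -0.1422, 0.0952]
eef_rot: [0.016, -0.085, 0.996, -0.019]
wrist_force: [-21.1, 10.7, 48.3]
opening: -0.003
```

```bash
python3 st.py scene:14 wrist:14
```

```text
t 10.75 machine -0.1206 -0.059 0.0952 jaw yaw err 0.003 toolz [ 0.036 -0.035 -0.999] F [-21.1  10.7  48.3] q [-0.55  0.09  2.01 -0.01  0.99 -2.29]
```

Bottomed at z = 0.095 (fully in = 0.096) with 48 N. Releasing and backing clear.

Request:
drive_tool([
  [[0,0,0.01],0],
  [[0,0,0.03],0],
  [[0,0,0.04],0],
  [[-0.01,0,0.04],0],
  [[-0.03,0,0.03],0],
  [[-0.03,0,0],0],
  [[0,0,0],0],
  [[0,0,0],0],
])

```text
time_s: 11.65
eef_pos: [0.3757, -0.142, 0.2514]
eef_rot: [0.017, -0.086, 0.996, -0.021]
wrist_force: [0.0, -0.7, -0.4]
opening: 0.004
```

```bash
python3 st.py scene:15 wrist:15 top:15; python3 tab.py
```

```text
t 11.65 machine -0.1915 -0.0468 0.2514 jaw yaw err 0.005 toolz [ 0.038 -0.038 -0.999] F [ 0.  -0.7 -0.4] q [-0.65 -0.3   2.02 -0.01  1.36 -2.39]
top ([268.16, 195.14], [263, 193, 11, 6, 44]) machine -0.0432 0.0201
top ([269.24, 203.26], [266, 200, 7, 7, 38]) machine -0.0674 0.0214
scene ([244.44, 159.77], [241, 155, 7, 10, 57]) machine -0.0606 0.0206
scene ([243.38, 167.23], [239, 167, 10, 2, 13]) machine -0.0328 0.0175
```

View pics/scene15.png

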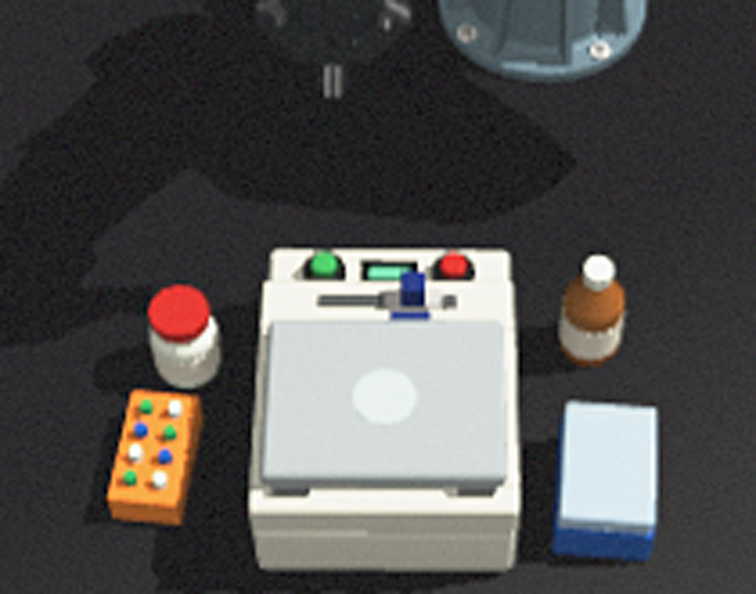

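View pics/wrist15.png

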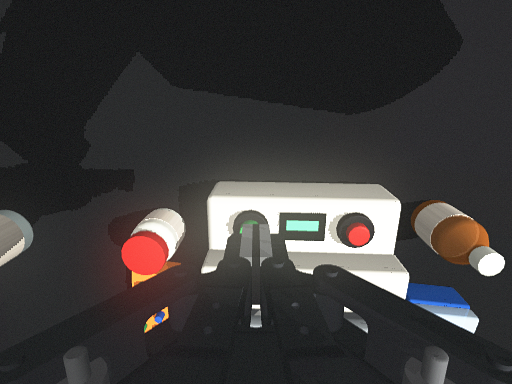

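View pics/top15.png

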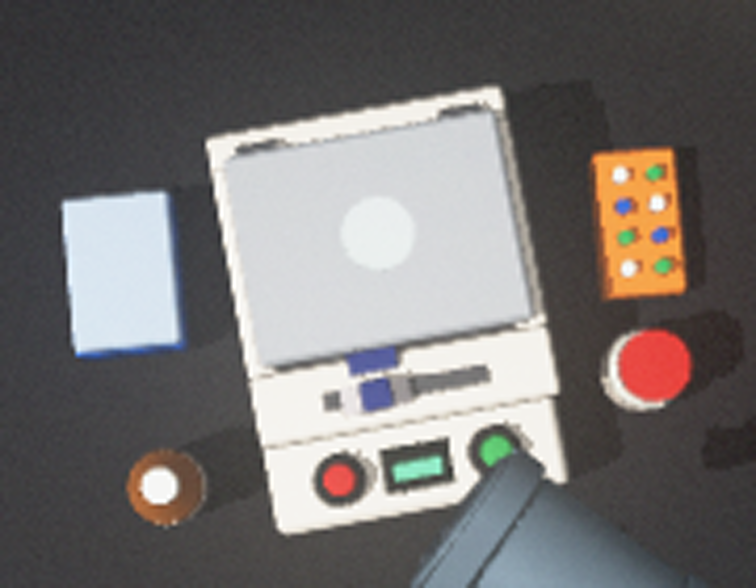

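The lid is flat and the latch tab sits at the left end (top view (377,393)). Both buttons are out, the bystanders are where they were, and the arm is clear. Handing in.

```bash
python3 -c "
from bench import hand_in
print(hand_in())"
```

```text
the job is handed in; nothing more can be done
None
```

I closed the lid, slid the latch to its locked end, and pressed and released the green start button, in that order, with the shut fingertips. The job was handed in at about 11.7 s of the 48 s allowed; `hand_in()` gives no verdict.

- **Lid:** it came down until the fingertips stopped at z = 0.142 m with about 40 N upward. That is the given height of the shut lid, and the later pictures show it flat.
- **Latch:** it stopped hard at about 25 N. The wrist view put the tab at about +22.5 mm against the given +22 mm for locked. The other two cameras read about +21 mm, a difference of 1–2 mm that is within their calibration.
- **Start button:** it bottomed at z = 0.095 m (fully in is 0.096 m) with about 48 N upward, more than it needed. The pictures afterwards show it out again.
- **Everything else:** I did not touch the red button. The items around the machine look unmoved by eye in the top and scene views. The force reading was near zero, and the gripper was well clear at the end.

The tool tilted about 2–3° during the moves, which I could not correct with the commands available. Several short moves also overshot by up to 10 mm and were corrected before contact.

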